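Snap a lockout clip onto a laser housing

ROBOT

A 6-joint arm with a two-finger parallel gripper is mounted at the origin on the work surface. World frame = base frame: x ahead of the robot, y to its left, z up, the work surface at z = 0. Lengths are in mm, angles in rad, forces in N, time in s.
With the tool pointing down it reaches from about 375 to 900 mm from the base axis. Payload 3.1 kg.
Tool frame: the origin (TCP) lies at the very end of the fingers, on their centre line; the grasp point (between the pads) lies 19 mm behind it; z points along the fingers, y is the line along which they close (so a half turn about z gives the same grasp; the last joint's range is limited). The gripper opens to 85 mm and grips with 20 to 120 N. Pads are 22 mm wide; open, the fingers measure 114 mm over their backs; the gripper's body (76 mm by 85 mm) begins 54 mm behind the grasp point. The pads swing forward as they close: fully open they stand 13 mm farther back than shut.
Start: joints at [-1.339, 0.527, 1.433, -0, 1.181, -0.178], TCP at [249.036, -573.217, 231.31] pointing down, gripper open.
Joint ranges: [-3.08, 3.08], [-0.75, 2.2], [0.22, 2.44], [-1.43, 4.57], [0, 2.65], [-2.85, 2.85]. Speed limits (rad/s): [2.79, 2.79, 3.14, 3.14, 3.14, 3.14].

INTERFACE

Orientations are given as a 3x3 rotation matrix whose columns are the frame's x, y, z axes.
In Python, from station import ctrl, cams gives the robot as it stands. The module is installed in compiled form; this text tells all that it offers.
- The arm moves only by the tool servo_tool, never from a script. Its argument "commands" is a list of rows, each a list of 2 entries, a list of its own where there are three numbers: the shift along the tool's x, y, z in m, then the turn about the tool's z in degrees. A call has 1 to 12 rows; each row shifts and turns the commanded pose from where the row before left it, along the tool's axes as they then stand; what a row does not reach is not made up. A row lasts 1/10 s, in which the tool goes at most 50 mm and 8.59 degrees, less where a joint would pass 70% of its speed; a pose out of reach is approached as far as the arm can. A call with a gripper value outside its range is refused whole. "gripper" is the finger opening in m, from 0 to 0.0854, set as the call begins (left out, the last holds). The fingers move at their own pace and stop on an object; the grip force is fixed at half the most. Time passes only in rows, so rows that do not move let the fingers close. It gives the time, the measured TCP pose, the force, the opening and the grip force at its end, in the units of the state.
- ctrl.read_state(): the state, without advancing time (a new reading comes with each control period).
- cams.capture(name): name is "side" or "top" or "wrist"; returns a dict with "image" (420x560x3 uint8, red, green, blue), "z_map" (420x560 float32, mm along the optical axis (not along the pixel's ray), 0 where there is no reading), "camera_matrix" (3x3 intrinsics, pixels), "world_from_camera" (4x4, takes a point from camera to world coordinates); the wrist camera has in their place "tool_from_camera" (4x4, takes a point from camera to tool coordinates, whose origin is the TCP and whose axes are the flange's). Camera axes: x right, y down, z forward; pixel columns grow to the right and rows downward; lengths in mm; the calibration is good to about 2 mm. A picture is of the moment at which its call begins: read the wrist's pose just before it.
- ctrl.job_done(): hands the job in; it is judged then, once.
The state is a dict: "clock": time; "joint_positions": joint angles; "joint_velocities": joint speeds; "joint_torque": joint torques, N m; "position": TCP position; "orientation": TCP orientation; "force": force on the tool from outside, world axes, zero at the start; "torque": the same for the moment, N m; "width": finger opening in mm; "gripper_force": force on a finger pad.
Only numpy, scipy, OpenCV 4.12 (cv2) and the standard library are available. Lean on these libraries where they do the work, as an engineer would, in place of code of your own. Each camera call takes 0.05 s, during which the arm holds its last target. There are 200 camera calls.

TASK

Lock out the laser: take the red lockout clip by its handle and push it gently down over the steel staple on top of the black laser housing until its sprung gate snaps shut under the bar, then tug it upward so that the bar pulls firmly on the shut gate, to prove that it holds. Lower it until it sits on the bar again and let go, without ever forcing it (never over 25 N between the clip and the housing) and leaving everything else on the bench alone.

Things in the scene. Friction and masses are not known exactly. Their poses are not given: they have to be found in the camera images.
- clip_grip (a point): Centre of the red clip's handle, 82 mm above its feet, 26 mm below its top. The clip (loose, 0.16-0.3 kg) first stands on its feet, handle up. z up, y across its thickness, x across its width. Handle: 30 (x) by 22 mm (y), 58 to 108 mm above the feet; grip it from above, fingers closing along y. When the clip is seated on a bar, this point is 44 mm above the bar's axis.
- gate (a joint): Brass sprung gate across the clip's throat, 12 mm above the feet. 0 = shut; swings only up into the throat (to 1.45 rad). A bar pushed in from below meets 5 to 8 N; the gate flicks shut behind it 3 to 8 mm before the bar seats solidly. Then the bar is captive: pulling the clip up, it moves 19 mm (off centre it may rub with up to 6 N) until the bar stops on the gate.
- clip: The red clip; origin 82 mm below clip_grip, at the feet, same axes. Its steel jaw, 20 mm thick, has two legs (outer faces at x -24 and +26 mm) and between them a throat 16 mm wide, centred on x = 0, open downward and at both y faces, with rounded lead-ins (5 mm radius) at the feet, closed 43 mm above the feet. A seated 10 mm bar has its axis 38 mm above the feet.
- housing: Black laser housing, a fixed box 200 x 160 x 50 mm with four rubber feet, 11 mm high, at the corners of its top. Origin at the centre of its underside on the table; x along the 200 mm side, y along the 160 mm side, turned up to 0.45 rad. Carries the steel staple.
- staple_low (a point): Where the middle of the staple's bar is at its lowest setting, 42 mm above the housing's top, over its centre. The bar (10 mm round, level, along the housing's y, 66 mm clear between two posts) really lies 0 to 12 mm straight above this point; its height is set stiffly, differs each time and is not measured: feel for it. The clip goes on from above, its y along the bar, either way round.
- clip_blue: A bystander of the same shape as the red clip, its gate fixed; 50 x 22 x 108 mm. Origin at the underside centre. Leave it alone.
- clip_yellow: A bystander of the same shape as the red clip, its gate fixed; 50 x 22 x 108 mm. Origin at the underside centre. Leave it alone.
- lens_block: Bystander: black lens block 60 x 90 x 66 mm, origin at the underside centre.
- cleaner: Bystander: small bottle, 44 mm thick, 110 mm tall, origin at the underside centre.
- pot: Bystander: white pot, 70 mm across, 70 mm tall, origin at the underside centre.
- screwdriver: Bystander: screwdriver with an orange handle, lying on the table.
- wrench: Bystander: steel wrench lying on the table.

How it is judged (in metres and radians):
On the way, in this order (a step that is already met when the one before it is completed fails the run):
1. the bar is pushing the clip's gate open, the clip upright over the bar (value of joint gate above 0.35 rad and contact force between clip and housing above 0.5 N and angle between clip_grip's own z axis and vertical below 0.5 rad and x of staple_low in the frame of clip_grip between -0.012 and 0.012 m and y of staple_low in the frame of clip_grip between -0.03 and 0.03 m), for 0.05 s.
2. the gate has snapped shut with the bar in the closed end of the throat (value of joint gate below 0.12 rad and z of staple_low in the frame of clip_grip above -0.06 m and x of staple_low in the frame of clip_grip between -0.012 and 0.012 m and y of staple_low in the frame of clip_grip between -0.03 and 0.03 m), for 0.1 s.
3. the clip is tugged up, the bar pulling on the shut gate with over 3 N (value of joint gate below 0.12 rad and z of staple_low in the frame of clip_grip between -0.079 and -0.06 m and contact force between gate and housing above 3 N and x of staple_low in the frame of clip_grip between -0.012 and 0.012 m and y of staple_low in the frame of clip_grip between -0.03 and 0.03 m), for 0.2 s.
At the end, for the whole second after the job is handed in: Released and at rest (under 0.03 m/s), the clip hangs on the bar, leaning under 0.8 rad, its gate shut (under 0.12 rad) under the bar: staple_low is less than 60 mm below clip_grip along the clip's z, within 12 mm along its x and 30 mm along its y (all of step 2 and linear speed of clip below 0.03 m/s and angle between clip_grip's own z axis and vertical below 0.8 rad and contact force between clip and the fingers below 0.1 N); the robot touches nothing.
It fails at once if the clip presses or pulls on the housing and its staple with more than 25 N (contact force between clip and housing above 25 N).
It fails at once if the fingers or arm push on the housing or staple with more than 10 N (contact force between any of the fingers, the arm and housing above 10 N).
It fails at once if a bystander (other clips, lens block, bottle, pot, screwdriver, wrench) is moved more than 15 mm (distance of any of clip_blue, clip_yellow, lens_block, cleaner, pot, screwdriver, wrench from where it was at the start of the episode above 0.015 m).
It also fails if it takes over 64 s, if anything falls off the work surface, if the arm or the gripper's body presses on something with over 40 N, if the wrist force passes 120 N, or if a joint passes its speed limit or range.

## Working session

There is one attempt and no reset: what is moved stays moved. The work goes in short steps, Python scripts to look and compute and a tool call to move; the robot and the scene stay as the last step left them, time stands still between calls to the robot, and variables do not carry over. Pictures are saved under pics/ and viewed, at most 10 in all, crops included, and the job is handed in when it is done.

Besides the shell and the picture viewer there is one more tool, called as name([rows], argument=value, ...), one row to a line, values as JSON. servo_tool: Moves the arm, as the interface text tells. Its arguments: {"type":"object","properties":{"commands":{"type":"array"},"gripper":{"type":"number"}},"required":["commands"]}

```bash
mkdir -p pics; cat > h.py <<'E'
import numpy as np, cv2
from station import ctrl, cams
def cap(n,fn=None):
    s=ctrl.read_state(); c=cams.capture(n)
    if fn: cv2.imwrite('pics/'+fn,cv2.cvtColor(c['image'],cv2.COLOR_RGB2BGR))
    if 'world_from_camera' in c: T=c['world_from_camera']
    else:
        W=np.eye(4); W[:3,:3]=np.array(s['orientation']); W[:3,3]=s['position']; T=W@c['tool_from_camera']
    K=c['camera_matrix']; z=c['z_map']
    v,u=np.mgrid[:z.shape[0],:z.shape[1]]
    P=np.stack([(u-K[0,2])/K[0,0]*z,(v-K[1,2])/K[1,1]*z,z],-1)@T[:3,:3].T+T[:3,3]
    P[z==0]=np.nan
    return c['image'],P,T,K
E
python3 - <<'E'
from h import *
for n in('top','side'):
    im,P,T,K=cap(n,n+'0.png'); np.savez(n+'0.npz',im=im,P=P,T=T,K=K)
    print(n,T.round(2).tolist(),K[0,0])
s=ctrl.read_state(); print(s['orientation'],s['force'],s['width'])
E
```

```text
top [[0.01, -1.0, 0.08, 481.15], [-1.0, -0.01, 0.01, -52.7], [-0.0, -0.08, -1.0, 1470.11], [0.0, 0.0, 0.0, 1.0]] 524.7018097804879
side [[-0.87, -0.26, 0.42, -50.36], [-0.5, 0.46, -0.74, 1057.99], [-0.0, -0.85, -0.53, 867.15], [0.0, 0.0, 0.0, 1.0]] 509.217405834736
[[ 9.17229177e-01  3.98359665e-01 -4.62760875e-04]
 [ 3.98359800e-01 -9.17227299e-01  1.88464859e-03]
 [ 3.26311072e-04 -1.91300000e-03 -9.99998117e-01]] [ 0.53106718 -0.14704973  0.7257361 ] 85.6297145491046
```

View pics/top0.png

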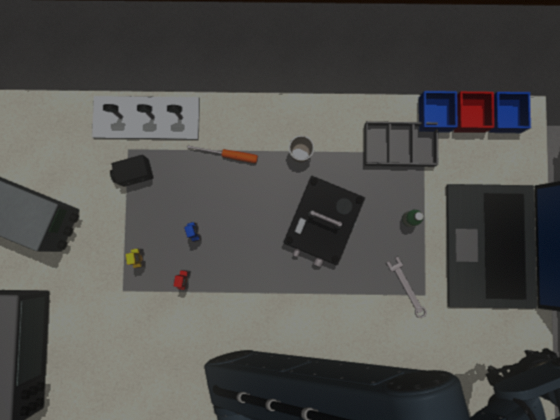

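View pics/side0.png

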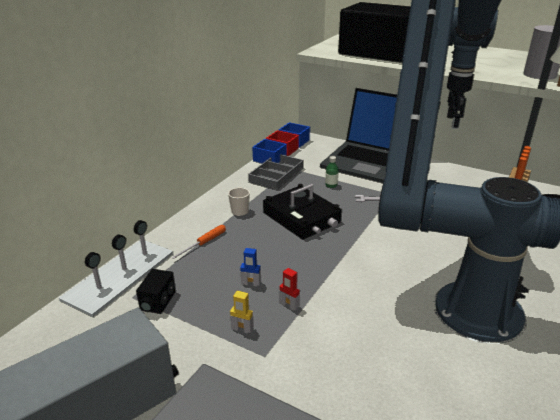

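The top view shows the red clip at about (181,280), blue at (192,231), yellow at (135,258), the housing around (325,222) with its bar from about (310,213) to (341,228). The side view shows all three clips standing, with red at (290,288).

```bash
python3 - <<'E'
from h import *
for n,boxes in (('top',dict(red=(165,260,200,300),hous=(275,170,370,275))),('side',dict(red=(270,260,310,315),hous=(255,175,350,240)))):
    d=np.load(n+'0.npz'); im,P=d['im'].astype(int),d['P']
    for k,(a,b,c,e) in boxes.items():
        p=P[b:e,a:c].reshape(-1,3); q=im[b:e,a:c].reshape(-1,3)
        if k=='red':
            m=(q[:,0]>90)&(q[:,1]<60)&(q[:,2]<60)
            for lo,hi in((55,100),(100,116)):
                r=p[m&(p[:,2]>lo)&(p[:,2]<hi)]
                print(n,k,lo,len(r),r.mean(0).round(1),r.min(0).round(1),r.max(0).round(1), cv2.minAreaRect(r[:,:2].astype(np.float32)) if len(r)>4 else '')
        else:
            r=p[(p[:,2]>44)&(p[:,2]<56)]; print(n,'top',len(r),r[:,2].mean(),cv2.minAreaRect(r[:,:2].astype(np.float32)))
            r=p[(p[:,2]>78)&(p[:,2]<125)]; print(n,'bar',len(r),r.mean(0),np.percentile(r[:,2],[10,50,90]),cv2.minAreaRect(r[:,:2].astype(np.float32)))
for nm,b in dict(blue=(183,220,202,242),yellow=(124,246,146,270)).items():
    P=np.load('top0.npz')['P'][b[1]:b[3],b[0]:b[2]].reshape(-1,3); r=P[(P[:,2]>60)&(P[:,2]<120)]; print(nm,r.mean(0))
for nm,b in (('red',(150,220,210,310)),('housing',(270,165,380,275))):
    im=cv2.imread('pics/top0.png')[b[1]:b[3],b[0]:b[2]]
    k=380/im.shape[0]; im=cv2.resize(im,None,fx=k,fy=k,interpolation=cv2.INTER_CUBIC)
    if nm=='red': A=im
    else: cv2.imwrite('pics/crop0.png',np.clip(np.hstack([A,im])*1.6,0,255).astype(np.uint8))
E
```

```text
top red 55 31 [430.9 209.8  59.9] [392.  201.2  55.2] [437.  218.6  64.8] ((415.2220153808594, 208.14639282226562), (45.407440185546875, 16.634431838989258), 7.196867942810059)
top red 100 91 [412.3 213.  109. ] [397.1 202.9 100.5] [427.8 224.1 114.8] ((412.20654296875, 213.2875518798828), (20.484785079956055, 29.12879180908203), 80.77505493164062)
top top 3699 51.13341951164986 ((570.9297485351562, -164.4550018310547), (161.52145385742188, 219.52944946289062), 68.11427307128906)
top bar 132 [ 579.91927811 -167.19275081  106.54184632] [102.83368243 107.67441749 111.05208405] ((580.2449951171875, -167.46958923339844), (84.72899627685547, 10.175517082214355), 68.0809555053711)
side red 55 136 [408.8 222.4  71. ] [387.5 207.2  55. ] [438.3 230.   99.7] ((411.8388671875, 220.90399169921875), (50.914432525634766, 21.994579315185547), 7.368853569030762)
side red 100 94 [410.3 218.2 107.2] [394.9 202.6 100.6] [425.6 228.1 112.4] ((409.60736083984375, 216.97543334960938), (23.265907287597656, 31.187820434570312), 76.75241088867188)
side top 1615 50.56198767016104 ((552.1264038085938, -232.93333435058594), (314.04840087890625, 204.8312530517578), 68.56726837158203)
side bar 122 [ 578.9944065  -159.56441491   99.9305672 ] [ 84.46916584 103.82228631 108.65761009] ((576.8992919921875, -164.96102905273438), (91.5473861694336, 13.281140327453613), 68.85714721679688)
blue [542.5522653  184.70720849  97.70309099]
yellow [469.20102714 335.59920915  93.68041736]
```

View pics/crop0.png

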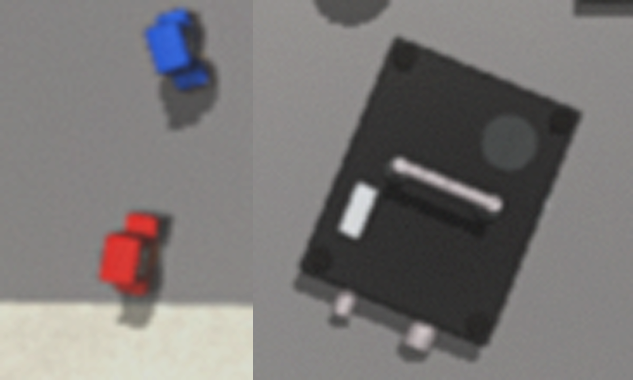

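The crop shows the red clip's top face centred at about (123,258), its long axis close to world x and slightly turned, and the bar running from (399,164) to (496,204) across the housing centre.

servo_tool([
  [[0,0,-0.014],6.9],
  [[0,0,-0.014],6.9],
  [[0,0,-0.014],6.9],
  [[0,0,-0.014],6.9],
  [[0,0,-0.014],6.9],
])

```text
clock: 0.6
position: [248.9, -572.8, 301.2]
orientation: [[0.981, -0.196, -0.0], [-0.196, -0.981, 0.001], [-0.001, -0.001, -1.0]]
force: [0.2, -0.3, 0.4]
width: 85.2
gripper_force: 0.0
```

servo_tool([
  [[0.017,-0.0444,0],0],
  [[0.017,-0.0444,0],0],
  [[0.017,-0.0444,0],0],
  [[0.017,-0.0444,0],0],
  [[0.017,-0.0444,0],0],
  [[0.017,-0.0444,0],0],
  [[0.017,-0.0444,0],0],
  [[0.017,-0.0444,0],0],
  [[0.017,-0.0444,0],0],
  [[0.017,-0.0444,0],0],
  [[0,0,0],0],
])

```text
clock: 1.7
position: [502.5, -164.7, 301.0]
orientation: [[0.983, -0.184, 0.0], [-0.184, -0.983, 0.003], [-0.0, -0.003, -1.0]]
force: [-0.1, -0.2, 0.2]
width: 85.7
gripper_force: 0.0
```

```bash
python3 - <<'E'
from h import *
c=cams.capture('wrist'); print(c['tool_from_camera'].round(3).tolist(),c['camera_matrix'][0])
im,P,T,K=cap('wrist','w1.png'); np.savez('w1.npz',im=im,P=P,T=T,K=K)
s=ctrl.read_state(); print(s['position'],s['orientation'],s['force'],s['joint_positions'])
E
```

```text
[[0.0, -0.951, -0.311, 79.999], [1.0, 0.0, 0.0, -0.01], [-0.0, -0.311, 0.951, -144.102], [0.0, 0.0, 0.0, 1.0]] [297.86250588   0.         284.59693324]
[ 500.83460183 -168.77447784  300.89851301] [[ 9.82156178e-01 -1.88063726e-01 -1.13031095e-03]
 [-1.88063893e-01 -9.82156795e-01 -4.20658946e-05]
 [-1.10223151e-03  2.53885956e-04 -9.99999360e-01]] [-0.35574221  0.04714884 -0.66566103] [-5.36283351e-01  3.17675450e-01  1.58404887e+00 -6.48683566e-04
  1.24081854e+00  1.22391392e+00]
```

View pics/w1.png

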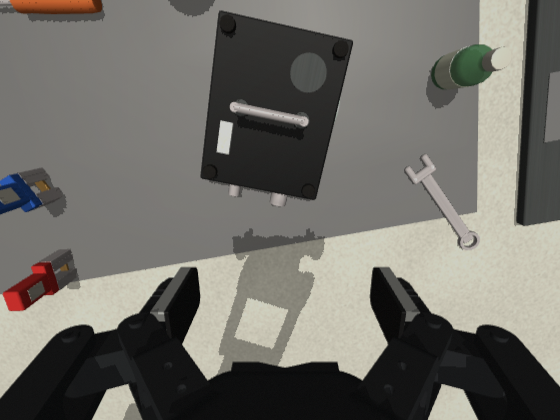

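The wrist view shows the bar from about (236,107) to (304,121) on the housing, and the red clip at the left at (40,280).

```bash
python3 - <<'E'
from h import *
d=np.load('w1.npz');P=d['P'];T=d['T'];K=d['K'];im=d['im'].astype(int)
def ray(u,v,z):
    r=T[:3,:3]@np.array([(u-K[0,2])/K[0,0],(v-K[1,2])/K[1,1],1]); return T[:3,3]+r*(z-T[2,3])/r[2]
p=P[80:145,215:325].reshape(-1,3); r=p[p[:,2]>85]
print(len(r),r.mean(0),np.percentile(r[:,2],[10,50,90]),cv2.minAreaRect(r[:,:2].astype(np.float32)))
a,b=ray(236,107,100),ray(304,121,100);print(a,b,(a+b)/2,np.degrees(np.arctan2(*(a-b)[1::-1])))
# housing top corners
q=np.array([ray(*c,50)[:2] for c in((219,12),(353,41),(316,199),(201,179))]);print(q,q.mean(0))
p=P[0:215,190:360].reshape(-1,3); r=p[(p[:,2]>42)&(p[:,2]<56)]; print(cv2.minAreaRect(r[:,:2].astype(np.float32)))
E
```

```text
752 [ 583.21384144 -165.01228971  107.88730877] [106.16333609 108.01830616 109.37266102] ((583.0320434570312, -165.31105041503906), (84.83157348632812, 9.962868690490723), 68.12017822265625)
[ 596.3894261  -130.98773676  100.        ] [ 568.12529074 -201.64043103  100.        ] [ 582.25735842 -166.3140839   100.        ] 68.19645295737207
[[ 702.31937258 -128.64293425]
 [ 644.530737   -275.99145161]
 [ 461.82443403 -203.67562934]
 [ 518.2758543   -55.62445568]] [ 581.73759948 -165.98361772]
((582.6673583984375, -166.13328552246094), (162.3060760498047, 200.4912872314453), 68.15625762939453)
```

servo_tool([
  [[-0.0178,-0.04,0.0057],0],
  [[-0.0178,-0.04,0.0057],0],
  [[-0.0178,-0.04,0.0057],0],
  [[-0.0178,-0.04,0.0057],0],
  [[-0.0178,-0.04,0.0057],0],
  [[-0.0178,-0.04,0.0057],0],
  [[-0.0178,-0.04,0.0057],0],
  [[-0.0178,-0.04,0.0057],0],
  [[-0.0178,-0.04,0.0057],0],
  [[0,0,0],0],
  [[0,0,0],0],
])

```text
clock: 2.9
position: [412.4, 213.4, 249.8]
orientation: [[0.982, -0.19, -0.0], [-0.19, -0.982, -0.001], [-0.0, 0.001, -1.0]]
force: [-0.8, -0.9, 0.7]
width: 85.5
gripper_force: 0.0
```

```bash
python3 - <<'E'
from h import *
s=ctrl.read_state(); print(s['position'],s['orientation'],s['clock'],s['joint_positions'])
im,P,T,K=cap('wrist','w2.png'); np.savez('w2.npz',im=im,P=P,T=T,K=K)
q=im.astype(int); m=(q[...,0]>90)&(q[...,1]<70)&(q[...,2]<70)
for lo,hi in((50,70),(70,98),(98,118)):
    r=P[m&(P[...,2]>lo)&(P[...,2]<hi)]
    print(lo,len(r),r.mean(0),cv2.minAreaRect(r[:,:2].astype(np.float32)) if len(r)>4 else '')
E
```

```text
[412.40333509 213.40030454 249.79746384] [[ 9.81708435e-01 -1.90390201e-01 -3.46378488e-04]
 [-1.90390460e-01 -9.81707914e-01 -1.02147181e-03]
 [-1.45564279e-04  1.06873466e-03 -9.99999418e-01]] 2.9 [ 2.36730383e-01  2.86165729e-01  1.79810159e+00 -1.04638977e-03
  1.05790184e+00  1.99960023e+00]
50 190 [434.69739865 211.78623619  59.73765111] ((435.0431213378906, 211.7787322998047), (18.704200744628906, 11.610401153564453), 82.06670379638672)
70 0 [nan nan nan] 
98 600 [415.62302167 214.55518896 109.01834718] ((415.03448486328125, 214.85609436035156), (21.07255744934082, 30.100051879882812), 79.35481262207031)<stdin>:7: RuntimeWarning: Mean of empty slice.
  ret = um.true_divide(
```

View pics/w2.png

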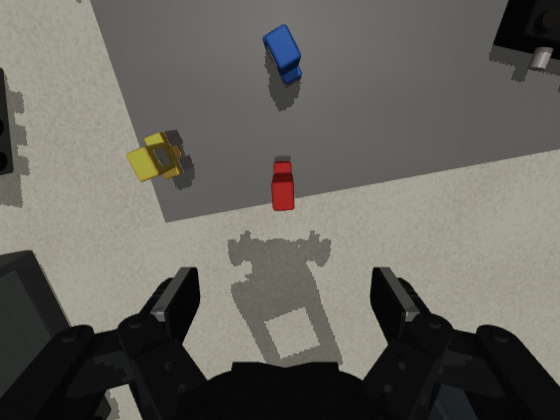

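The view shows the red handle's top at (283,187), centred between the open fingers with clear space around it. The tool's yaw already matches.

servo_tool([
  [[0.0023,-0.0019,0.02],0],
  [[0,0,0.025],0],
  [[0,0,0.025],0],
  [[0,0,0.025],0],
  [[0,0,0.025],0],
  [[0,0,0.02],0],
  [[0,0,0.02],0],
  [[0,0,0.015],0],
  [[0,0,0.01],0],
  [[0,0,0],0],
])

```text
clock: 3.95
position: [415.3, 213.8, 64.2]
orientation: [[0.981, -0.194, -0.002], [-0.194, -0.981, -0.001], [-0.002, 0.001, -1.0]]
force: [0.5, -0.3, -0.9]
width: 85.4
gripper_force: 0.0
```

servo_tool([
  [[0,0,0],0],
  [[0,0,0],0],
  [[0,0,0],0],
  [[0,0,0],0],
  [[0,0,0],0],
  [[0,0,0],0],
  [[0,0,0],0],
  [[0,0,0],0],
], gripper=0.005)

```text
clock: 4.75
position: [415.2, 215.6, 65.6]
orientation: [[0.982, -0.191, 0.001], [-0.191, -0.982, 0.0], [0.001, -0.0, -1.0]]
force: [0.7, -1.2, 6.6]
width: 21.5
gripper_force: 57.3
```

servo_tool([
  [[0,0,-0.015],0],
  [[0,0,-0.03],0],
  [[0,0,-0.035],0],
  [[0,0,-0.035],0],
  [[0,0,-0.03],5.4],
  [[0,0,-0.02],5.4],
  [[0,0,0],0],
  [[0,0,0],0],
])

```text
clock: 5.55
position: [414.2, 215.4, 229.4]
orientation: [[0.929, -0.37, -0.001], [-0.37, -0.929, -0.0], [-0.001, 0.0, -1.0]]
force: [0.2, 0.7, -2.9]
width: 21.6
gripper_force: 58.2
```

servo_tool([
  [[0.0197,0.0192,0],0],
  [[0.0297,0.0292,0],0],
  [[0.0297,0.0292,0],0],
  [[0.0297,0.0292,0],0],
  [[0.0297,0.0292,0],0],
  [[0.0297,0.0292,0],0],
  [[0.0297,0.0292,0],0],
  [[0.0297,0.0292,0],0],
  [[0.0297,0.0292,0],0],
  [[0.0247,0.0242,0],0],
  [[0.0147,0.0142,0],0],
  [[0,0,0],0],
])

```text
clock: 6.75
position: [582.3, -167.9, 226.9]
orientation: [[0.928, -0.373, -0.003], [-0.373, -0.928, 0.001], [-0.003, 0.0, -1.0]]
force: [-0.9, 0.2, -2.4]
width: 21.5
gripper_force: 59.9
```

servo_tool([
  [[0,0,0],0],
  [[0,0,0],0],
  [[0,0,0],0],
])

```text
clock: 7.05
position: [581.3, -163.6, 229.4]
orientation: [[0.929, -0.37, -0.002], [-0.37, -0.929, 0.001], [-0.002, -0.0, -1.0]]
force: [0.3, 0.4, -2.1]
width: 21.5
gripper_force: 59.9
```

```bash
python3 - <<'E'
from h import *
s=ctrl.read_state(); print(s['position'],s['orientation'],s['clock'],s['force'],s['torque'])
im,P,T,K=cap('wrist','w3.png'); np.savez('w3.npz',im=im,P=P,T=T,K=K)
cv2.imwrite('pics/w3.png',cv2.resize(cv2.imread('pics/w3.png')[140:350,190:370],None,fx=3,fy=2.85))
im,P,T,K=cap('side','s3.png')
E
```

```text
[ 581.34849843 -163.55164396  229.37241698] [[ 9.29002051e-01 -3.70070279e-01 -1.78295493e-03]
 [-3.70068751e-01 -9.29003678e-01  1.13379728e-03]
 [-2.07595636e-03 -3.93484099e-04 -9.99997768e-01]] 7.05 [ 0.29273342  0.39525163 -2.10396754] [-0.01742735 -0.00220767  0.06912335]
```

View pics/w3.png

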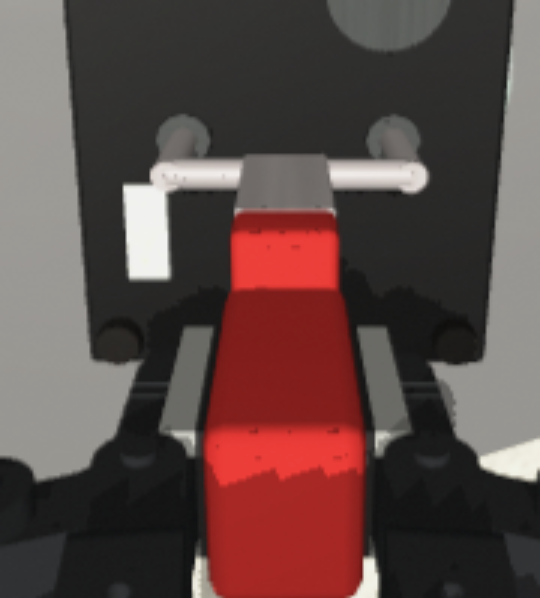

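The crop shows the clip held straight between the pads, parallel to the bar, which passes under the jaw from (165,175) to (413,177). It remains to measure the bar and clip in the tool frame.

```bash
python3 - <<'E'
from h import *
d=np.load('w3.npz');P=d['P'];im=d['im'].astype(int);s=ctrl.read_state()
R=np.array(s['orientation']); t=np.array(s['position'])
Q=(P-t)@R
r=(P[...,2]>96)&(P[...,2]<116)&(abs(Q[...,0])<30)&(abs(Q[...,1])<48)&(abs(Q[...,1])>14)
b=Q[r]; print(len(b),b.mean(0),cv2.minAreaRect(b[:,:2].astype(np.float32)),np.percentile(P[r][:,2],[5,50,95]))
L=b[b[:,1]<0];H=b[b[:,1]>0]; print(L.mean(0),H.mean(0))
m=(im[...,0]>90)&(im[...,1]<75)&(im[...,2]<75)&(abs(Q[...,0])<60)&(abs(Q[...,1])<20)
c=Q[m]; 
h,e=np.histogram(c[:,2],bins=np.arange(-60,70,5)); print([(int(x),int(n)) for x,n in zip(e,h) if n])
top=c[c[:,2]<-40]; print('top',top.mean(0),top.min(0),top.max(0))
g=c[(c[:,2]>-35)&(c[:,2]<5)]; print('front',g.mean(0) if len(g) else 0, np.percentile(g[:,0],[5,50,95]) if len(g) else 0)
E
```

```text
675 [  2.79170586   0.67461158 122.68871956] ((2.065345048904419, 0.9666099548339844), (9.999133110046387, 85.53179168701172), 0.19276486337184906) [103.18635068 107.88557548 109.57603154]
[  2.90706987 -28.22977153 122.75124386] [  2.68004157  28.65203197 122.62820042]
[(-45, 3172), (-40, 366), (-35, 302), (-30, 279), (-25, 235), (-20, 222), (-15, 196), (-10, 175), (-5, 166), (0, 147), (5, 799), (10, 100), (15, 75)]
top [  0.74266562  -0.29149009 -42.60790547] [-16.00808123 -11.05158525 -44.66116851] [ 14.1646599   10.58232034 -40.01052722]
front [ 13.44049814  -0.32953998 -17.700913  ] [12.59900262 13.49304671 14.06940391]
```

servo_tool([
  [[0.0034,0.001,0.01],0],
  [[0,0,0.015],0],
  [[0,0,0.015],0],
  [[0,0,0.01],0],
  [[0,0,0.005],0],
  [[0,0,0],0],
  [[0,0,0],0],
])

```text
clock: 7.85
position: [585.4, -167.5, 175.3]
orientation: [[0.928, -0.372, 0.001], [-0.372, -0.928, -0.0], [0.001, 0.0, -1.0]]
force: [0.8, -0.3, -2.4]
width: 21.3
gripper_force: 59.9
```

servo_tool([
  [[0,0,0.002],0],
  [[0,0,0.002],0],
  [[0,0,0.002],0],
  [[0,0,0.002],0],
  [[0,0,0],0],
])

```text
clock: 8.35
position: [584.7, -167.2, 166.7]
orientation: [[0.928, -0.372, -0.001], [-0.372, -0.928, 0.0], [-0.001, -0.0, -1.0]]
force: [-0.5, 1.3, -2.9]
width: 21.3
gripper_force: 59.9
```

servo_tool([
  [[0,0,0.0015],0],
  [[0,0,0.0015],0],
  [[0,0,0.0015],0],
  [[0,0,0.0015],0],
  [[0,0,0],0],
])

```text
clock: 8.85
position: [585.2, -167.4, 161.3]
orientation: [[0.928, -0.372, 0.001], [-0.372, -0.928, -0.0], [0.001, 0.0, -1.0]]
force: [-0.6, 0.6, 1.3]
width: 21.4
gripper_force: 60.3
```

servo_tool([
  [[0,0,0.0015],0],
  [[0,0,0.0015],0],
  [[0,0,0.001],0],
  [[0,0,0],0],
])

```text
clock: 9.25
position: [584.9, -167.3, 157.0]
orientation: [[0.928, -0.372, -0.0], [-0.372, -0.928, 0.0], [-0.0, 0.0, -1.0]]
force: [-1.5, 0.2, 2.1]
width: 20.8
gripper_force: 60.4
```

servo_tool([
  [[0,0,0.0015],0],
  [[0,0,0.0015],0],
  [[0,0,0.0015],0],
  [[0,0,0.0015],0],
  [[0,0,0],0],
])

```text
clock: 9.75
position: [585.6, -167.6, 151.0]
orientation: [[0.928, -0.372, 0.001], [-0.372, -0.928, -0.001], [0.002, 0.0, -1.0]]
force: [0.6, -0.3, 2.5]
width: 21.3
gripper_force: 60.4
```

servo_tool([
  [[0,0,0.0015],0],
  [[0,0,0.0015],0],
  [[0,0,0.0015],0],
  [[0,0,0.0015],0],
  [[0,0,0],0],
])

```text
clock: 10.25
position: [585.3, -167.5, 144.7]
orientation: [[0.928, -0.372, 0.001], [-0.372, -0.928, -0.0], [0.001, 0.0, -1.0]]
force: [2.1, -0.9, 0.8]
width: 21.5
gripper_force: 60.4
```

servo_tool([
  [[0,0,0.0015],0],
  [[0,0,0.0015],0],
  [[0,0,0.0015],0],
  [[0,0,0.001],0],
  [[0,0,0],0],
])

```text
clock: 10.75
position: [585.3, -167.5, 139.1]
orientation: [[0.928, -0.372, 0.001], [-0.372, -0.928, -0.0], [0.001, -0.0, -1.0]]
force: [4.3, -1.7, -0.9]
width: 21.1
gripper_force: 60.3
```

servo_tool([
  [[0,0,0.001],0],
  [[0,0,0.001],0],
  [[0,0,0],0],
])

```text
clock: 11.05
position: [585.3, -167.5, 137.2]
orientation: [[0.928, -0.372, 0.001], [-0.372, -0.928, -0.0], [0.001, 0.0, -1.0]]
force: [4.4, -2.0, -2.3]
width: 21.4
gripper_force: 60.1
```

servo_tool([
  [[0,0,0.001],0],
  [[0,0,0.001],0],
  [[0,0,0],0],
])

```text
clock: 11.35
position: [582.5, -166.1, 134.3]
orientation: [[0.928, -0.372, -0.006], [-0.372, -0.928, 0.003], [-0.006, -0.0, -1.0]]
force: [-0.2, -0.1, -2.6]
width: 21.4
gripper_force: 60.0
```

servo_tool([
  [[0,0,0.001],0],
  [[0,0,0.001],0],
  [[0,0,0],0],
  [[0,0,0],0],
])

```text
clock: 11.75
position: [584.8, -167.2, 133.4]
orientation: [[0.928, -0.372, -0.0], [-0.372, -0.928, 0.0], [-0.001, -0.0, -1.0]]
force: [-0.6, -0.4, -2.2]
width: 21.5
gripper_force: 60.0
```

servo_tool([
  [[0,0,0.0005],0],
  [[0,0,0.0005],0],
  [[0,0,0],0],
  [[0,0,0],0],
])

```text
clock: 12.15
position: [585.0, -167.3, 132.5]
orientation: [[0.928, -0.372, 0.0], [-0.372, -0.928, -0.0], [0.0, 0.0, -1.0]]
force: [0.8, -0.6, -1.6]
width: 21.3
gripper_force: 60.0
```

servo_tool([
  [[0,0,0.0005],0],
  [[0,0,0.0005],0],
  [[0,0,0],0],
  [[0,0,0],0],
])

```text
clock: 12.55
position: [584.9, -167.3, 131.5]
orientation: [[0.928, -0.372, -0.0], [-0.372, -0.928, 0.0], [-0.0, -0.0, -1.0]]
force: [-0.0, -0.1, -2.2]
width: 21.1
gripper_force: 60.0
```

servo_tool([
  [[0,0,0.0005],0],
  [[0,0,0.0005],0],
  [[0,0,0],0],
  [[0,0,0],0],
])

```text
clock: 12.95
position: [584.9, -167.3, 130.5]
orientation: [[0.928, -0.372, -0.0], [-0.372, -0.928, 0.0], [-0.0, -0.0, -1.0]]
force: [-0.2, -0.5, -2.3]
width: 21.5
gripper_force: 60.0
```

servo_tool([
  [[0,0,0.0005],0],
  [[0,0,0.0005],0],
  [[0,0,0],0],
  [[0,0,0],0],
])

```text
clock: 13.35
position: [585.1, -167.3, 130.2]
orientation: [[0.928, -0.372, 0.0], [-0.372, -0.928, -0.0], [0.001, 0.0, -1.0]]
force: [-2.2, 1.0, 5.2]
width: 21.7
gripper_force: 60.7
```

servo_tool([
  [[0,0,-0.001],0],
  [[0,0,-0.002],0],
  [[0,0,-0.002],0],
  [[0,0,-0.002],0],
  [[0,0,-0.002],0],
  [[0,0,-0.002],0],
  [[0,0,-0.002],0],
  [[0,0,-0.002],0],
  [[0,0,-0.001],0],
  [[0,0,0],0],
  [[0,0,0],0],
])

```text
clock: 14.45
position: [584.9, -167.3, 145.5]
orientation: [[0.928, -0.372, -0.0], [-0.372, -0.928, 0.0], [-0.0, 0.0, -1.0]]
force: [-0.2, 0.4, -2.3]
width: 21.5
gripper_force: 60.2
```

servo_tool([
  [[0,0,-0.0005],0],
  [[0,0,-0.0005],0],
  [[0,0,0],0],
  [[0,0,0],0],
])

```text
clock: 14.85
position: [585.0, -167.3, 146.5]
orientation: [[0.928, -0.372, -0.0], [-0.372, -0.928, 0.0], [-0.0, -0.0, -1.0]]
force: [0.8, -0.6, -2.6]
width: 21.1
gripper_force: 60.2
```

servo_tool([
  [[0,0,-0.0005],0],
  [[0,0,-0.0005],0],
  [[0,0,-0.0005],0],
  [[0,0,0],0],
  [[0,0,0],0],
])

```text
clock: 15.35
position: [584.9, -167.3, 148.0]
orientation: [[0.928, -0.372, 0.0], [-0.372, -0.928, -0.0], [0.0, 0.0, -1.0]]
force: [-0.0, 0.0, -1.4]
width: 21.1
gripper_force: 60.2
```

servo_tool([
  [[0,0,-0.0005],0],
  [[0,0,-0.0005],0],
  [[0,0,0],0],
  [[0,0,0],0],
])

```text
clock: 15.75
position: [584.9, -167.3, 149.0]
orientation: [[0.928, -0.372, -0.0], [-0.372, -0.928, 0.0], [-0.0, -0.0, -1.0]]
force: [0.2, 0.0, -2.3]
width: 21.3
gripper_force: 60.2
```

servo_tool([
  [[0,0,-0.0005],0],
  [[0,0,0],0],
  [[0,0,0],0],
])

```text
clock: 16.05
position: [584.9, -167.3, 149.4]
orientation: [[0.928, -0.372, -0.0], [-0.372, -0.928, 0.0], [-0.0, -0.0, -1.0]]
force: [-0.1, -0.8, -3.2]
width: 21.2
gripper_force: 60.0
```

servo_tool([
  [[0,0,-0.0004],0],
  [[0,0,0],0],
  [[0,0,0],0],
])

```text
clock: 16.35
position: [584.8, -167.3, 149.6]
orientation: [[0.928, -0.372, -0.0], [-0.372, -0.928, 0.0], [-0.0, -0.0, -1.0]]
force: [-0.1, -0.6, -5.6]
width: 21.0
gripper_force: 59.8
```

servo_tool([
  [[0,0,-0.0004],0],
  [[0,0,0],0],
  [[0,0,0],0],
])

```text
clock: 16.65
position: [584.8, -167.2, 149.7]
orientation: [[0.928, -0.372, -0.001], [-0.372, -0.928, 0.0], [-0.001, -0.0, -1.0]]
force: [0.8, -0.4, -9.7]
width: 21.4
gripper_force: 59.3
```

servo_tool([
  [[0,0,-0.0003],0],
  [[0,0,0],0],
  [[0,0,0],0],
  [[0,0,0],0],
  [[0,0,0],0],
])

```text
clock: 17.15
position: [584.7, -167.2, 149.9]
orientation: [[0.928, -0.372, -0.001], [-0.372, -0.928, 0.0], [-0.001, -0.0, -1.0]]
force: [2.2, -1.4, -15.6]
width: 21.6
gripper_force: 59.1
```

servo_tool([
  [[0,0,0.001],0],
  [[0,0,0.002],0],
  [[0,0,0.002],0],
  [[0,0,0.002],0],
  [[0,0,0.002],0],
  [[0,0,0.002],0],
  [[0,0,0.002],0],
  [[0,0,0.002],0],
  [[0,0,0.002],0],
  [[0,0,0.0015],0],
  [[0,0,0.001],0],
  [[0,0,0],0],
])

```text
clock: 18.35
position: [584.9, -167.2, 130.9]
orientation: [[0.928, -0.372, -0.0], [-0.372, -0.928, 0.0], [-0.0, -0.0, -1.0]]
force: [0.6, -0.4, -1.9]
width: 21.5
gripper_force: 60.5
```

servo_tool([
  [[0,0,0.0005],0],
  [[0,0,0.0003],0],
  [[0,0,0],0],
  [[0,0,0],0],
])

```text
clock: 18.75
position: [585.0, -167.3, 130.4]
orientation: [[0.928, -0.372, 0.0], [-0.372, -0.928, -0.0], [0.0, -0.0, -1.0]]
force: [-0.7, -0.5, -2.6]
width: 21.6
gripper_force: 60.6
```

servo_tool([
  [[0,0,0.0004],0],
  [[0,0,0],0],
  [[0,0,0],0],
])

```text
clock: 19.05
position: [585.0, -167.3, 130.3]
orientation: [[0.928, -0.372, 0.0], [-0.372, -0.928, -0.0], [0.0, 0.0, -1.0]]
force: [-0.2, 1.1, 0.4]
width: 21.3
gripper_force: 61.0
```

```bash
python3 - <<'E'
from h import *
s=ctrl.read_state(); print(s['force'],s['clock'],s['torque'])
cap('side','s4.png'); a=cv2.imread('pics/s4.png')[130:250,240:360]
cap('wrist','w4.png'); b=cv2.imread('pics/w4.png')[140:350,190:370]
cv2.imwrite('pics/c4.png',np.clip(np.hstack([cv2.resize(a,(400,400),interpolation=cv2.INTER_CUBIC),cv2.resize(b,(343,400))])*1.3,0,255).astype(np.uint8))
E
```

```text
[-0.22864468  1.10085151  0.36608304] 19.05 [0.05768932 0.21346028 0.03847368]
```

View pics/c4.png

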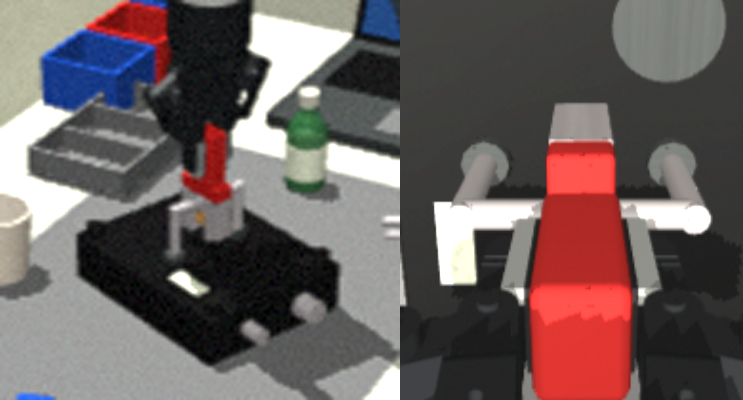

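The left crop shows the clip seated on the bar at about (210,210) with the brass gate at (200,215) under it. The right crop shows it centred between the posts, with the bar from (462,217) to (697,217).

servo_tool([
  [[0,0,0],0],
  [[0,0,0],0],
  [[0,0,0],0],
  [[0,0,0],0],
  [[0,0,0],0],
  [[0,0,0],0],
], gripper=0.06)

```text
clock: 19.75
position: [585.0, -167.3, 129.9]
orientation: [[0.928, -0.372, 0.0], [-0.372, -0.928, 0.0], [0.0, -0.0, -1.0]]
force: [-0.3, 0.1, -0.2]
width: 60.0
gripper_force: 0.0
```

servo_tool([
  [[0,0,-0.005],0],
  [[0,0,-0.015],0],
  [[0,0,-0.025],0],
  [[0,0,-0.03],0],
  [[0,0,-0.03],0],
  [[0,0,-0.03],0],
  [[0,0,-0.015],0],
  [[0,0,0],0],
  [[0,0,0],0],
  [[0,0,0],0],
  [[0,0,0],0],
  [[0,0,0],0],
])

```text
clock: 20.95
position: [584.5, -167.1, 278.7]
orientation: [[0.928, -0.372, -0.002], [-0.372, -0.928, 0.001], [-0.002, -0.0, -1.0]]
force: [0.3, 0.7, -0.2]
width: 60.4
gripper_force: 0.0
```

```bash
python3 - <<'E'
from h import *
s=ctrl.read_state(); print(s['force'],s['clock'],s['position'])
cap('side','s5.png'); a=cv2.imread('pics/s5.png')[130:250,240:360]
im,P,T,K=cap('wrist','w5.png'); b=cv2.imread('pics/w5.png')[100:340,160:400]
q=im.astype(int); m=(q[...,0]>90)&(q[...,1]<75)&(q[...,2]<75)&(P[...,2]>80)
for lo,hi in((118,150),(150,185)):
    r=P[m&(P[...,2]>lo)&(P[...,2]<hi)]; print(lo,len(r),r.mean(0),r.max(0))
cv2.imwrite('pics/c5.png',np.clip(np.hstack([cv2.resize(a,(400,400),interpolation=cv2.INTER_CUBIC),cv2.resize(b,(400,400))])*1.3,0,255).astype(np.uint8))
E
```

```text
[ 0.30866418  0.71208501 -0.23247235] 20.95 [ 584.52307867 -167.10927555  278.72062278]
118 296 [ 603.64903878 -174.62339039  125.36658883] [ 612.35654378 -163.82105183  149.33314426]
150 849 [ 591.24911385 -169.71867513  172.02212915] [ 606.01089305 -155.14642011  175.85993569]
```

View pics/c5.png

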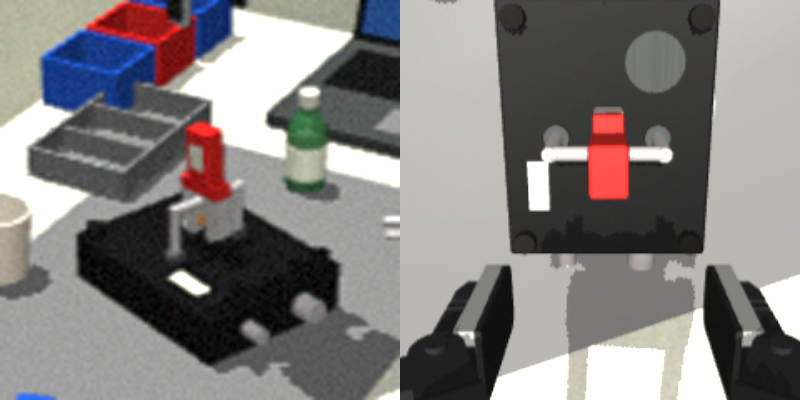

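The clip hangs on the bar released, leaning only a few degrees. I'll check that it is at rest, then hand in.

servo_tool([
  [[0,0,0],0],
  [[0,0,0],0],
  [[0,0,0],0],
  [[0,0,0],0],
  [[0,0,0],0],
])

```text
clock: 21.55
position: [585.0, -167.3, 280.0]
orientation: [[0.928, -0.372, 0.0], [-0.372, -0.928, -0.0], [0.0, 0.0, -1.0]]
force: [-0.2, 0.2, 0.9]
width: 60.1
gripper_force: 0.0
```

```bash
python3 - <<'E'
from h import *
im,P,T,K=cap('wrist'); q=im.astype(int); m=(q[...,0]>90)&(q[...,1]<75)&(q[...,2]<75)&(P[...,2]>150)
r=P[m].mean(0); print(r)
if abs(r-[591.25,-169.7,172.0]).max()<1.5: print(ctrl.job_done())
E
```

```text
[ 590.99130069 -169.75003935  171.98697788]
the job is handed in; nothing more can be done
None
```

The red clip is locked on the staple: the gate snapped shut, it held a tug of about 13 N, and I lowered it onto the bar, let go and handed the job in at about 22 s; the judge gave no verdict.

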